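# Open the wide cuvette case

## Robot

A 7-joint arm with a two-finger parallel gripper is mounted at the origin on a cart in front of the work surface, level with it; the furniture and walls round the work are solid. World frame = base frame: x ahead of the robot, y to its left, z up, the work surface at z = 0. Lengths are in m, angles in degrees, forces in N, time in s.
With the tool pointing down it reaches from about 0.425 to 0.875 m from the base axis. Payload 4.7 kg.
Tool frame: the origin (TCP) lies midway between the tips of the shut fingers; the grasp point (between the pads) lies 19 mm behind it; z points along the fingers, y is the line along which they close (so a half turn about z gives the same grasp; the last joint's range is limited). The gripper opens to 87 mm and grips with 3 to 60 N. Pads are 19 mm wide; open, the fingers measure 117 mm over their backs; the gripper's body (75 mm by 190 mm) begins 51 mm behind the grasp point.
Start: joints at [-65.77, 18.392, -4.016, 83.108, 1.295, 78.541, -3.26], TCP at [0.258, 0.596, 0.223] pointing down, gripper open.
Joint ranges: [-163.93, 163.93], [-17.29, 119.83], [-79.2, 71.16], [3.27, 140.29], [-89.18, 269.18], [5.43, 117.66], [-154.24, 154.24]. Speed limits (degrees/s): [147.25, 147.25, 180, 180, 180, 180, 180].

## Interface

Orientations are given as [roll, pitch, yaw] about the fixed x, y, z axes, in that order (R = Rz(yaw) Ry(pitch) Rx(roll)).
In Python, from cell import env, viewer, boxes_of, masks_of gives the robot as it stands. The module is installed in compiled form; this text tells all that it offers.
- The arm moves only by the tool apply_moves, never from a script. Its argument "moves" is a list of rows, each a list of 7 numbers: the shift along the tool's x, y, z scaled (see below), then the turn, a rotation vector about the tool's x, y, z scaled (see below), then the opening, from 0 (shut) to 1 (fully open). A call has 1 to 20 rows; each row is the pose to reach, as a shift and turn from the pose commanded when the call began, along the tool's axes at that moment; what a row does not reach only later rows make up. The controller multiplies each number of a shift by 0.2 m and each number of a turn by 1.5 rad. A row lasts 1/10 s, in which the tool goes at most 50 mm and 8.59 degrees, less where a joint would pass 70% of its speed; a pose out of reach is approached as far as the arm can. A call with a number of a shift or a turn outside -1 to 1 is refused whole. A call with a gripper value outside its range is refused whole. The fingers move at their own pace and stop on an object; "grip_force" is the grip in N (left out, the last holds). Time passes only in rows, so rows that repeat a pose let the fingers close. It gives the time, the measured TCP pose, the force, the opening and the grip force at its end, in the units of the state.
- env.get_obs(): the state, without advancing time (a new reading comes with each control period).
- viewer.read_camera(name): name is "scene" or "top"; returns the picture (420x560x3 uint8, red, green, blue); there is no depth.
- viewer.get_calibration(name): a dict with "fov_y" (degrees; the focal length in pixels is half the picture's height over the tangent of half this angle, whatever the lens; pixels are square), "cx", "cy" (the principal point, pixels), "position" and "orientation" of the camera in the world. Camera axes: x right, y up, looking along -z (the intrinsics and any distortion apply to the point x, -y, -z); pixel columns grow to the right and rows downward; lengths in m; the calibration is good to about 2 mm. A picture is of the moment at which its call begins. get_calibration takes no time and is no camera call.
- env.sign_off(): hands the job in; it is judged then, once.
Trained networks look in the newest picture that a camera, given by its name, has taken for a name from the list of things; names that differ only in an ending like _2 or _b are one class to them, and where a whole thing is asked for, a point or a joint stands for the part that bears it (a point fixed in the world has none). Each returns a list of dicts, best first, with "conf" (0 to 1); they miss things now and then, are a little off and sometimes report something else, mostly with a low value. They report only what shows in the picture. A call takes as long as a camera call.
- boxes_of(camera, target): "location" ([column, row] in pixels, amid what is visible of it).
- masks_of(camera, target): "pixels" (420x560 bool, what is visible of it) and "location" ([column, row] in pixels, amid what is visible of it).
The state is a dict: "time_s": time; "qpos": joint angles; "joint_velocities": joint speeds; "effort": joint torques, N m; "tool_pos": TCP position; "tool_rot": TCP orientation; "force": force on the tool from outside, world axes, zero at the start; "wrist_torque": the same for the moment, N m; "grip_width": finger opening in m; "grasp_force": force on a finger pad.
Only numpy, scipy, OpenCV 4.12 (cv2) and the standard library are available. Lean on these libraries where they do the work, as an engineer would, in place of code of your own. Each camera call takes 0.05 s, during which the arm holds its last target. There are 200 camera calls.

## Task

Open the wider of the two cuvette cases: press down its release tab so that the sprung lid lifts, then push the lid right back until it rests fully open by itself. Work with the fingertips only: do not pick up or shove either case, leave the narrow case shut, and leave the small dropper bottle, tape roll and jar where they stand.

Things in the scene. Friction and masses are not known exactly. Their poses are not given: they have to be found in the camera images.
- wide_case: the wide cuvette case, white plastic, standing loose on four feet: 110 deep (its x) by 140 wide (its y), grey lid on top, lid's top face 70 above the underside, 0.9 kg. Identical to the narrow case except for width. Origin at the centre of the underside, z up; the front with the black release tab faces its -x, the hinge is along the back (+x) (lengths in mm)
- wide_tab_top (a point): the press point on the black release tab of the wide case: middle of the tab's flat upper face, 46 above the case's underside and 92 in front of the case's centre (its -x) when at rest. The flat face is 26 wide (y) and reaches 9 in front of this point and about 20 behind it, where an upright hook arm (top at 76 over the underside) stands against the lid's front edge (lengths in mm)
- wide_tab (a joint): turn of that release tab: 0 at rest, grows to 0.35 rad (stop) as its outer end is pressed down; this point then lies about 10 lower. The hook lets go of the lid at about 0.2 rad (6 down); it takes about 2 N at first and 5 N just before the stop. Springs back by itself (lengths in mm)
- wide_lid_edge (a point): middle of the front edge of the wide lid (free edge opposite the hinge, 140 wide, 10 thick); 122 from the hinge axis; 65 above the underside when shut (lengths in mm)
- wide_hinge (a point): middle of the wide lid's hinge axis, which runs along the case's y, 58 behind the case's centre and 62 above its underside; axes as the case's (lengths in mm)
- wide_lid (a joint): opening of that lid: 0 shut and latched; a spring pin under it lifts it to about 0.58 rad when freed (front edge then about 65 above its shut height); free from there, it falls back to about 0.58 if left short of upright (1.57) and beyond upright falls gently back by its own weight to the stop at 1.92 rad. Lid weighs 80 g, so under 1 N swings it (lengths in mm)
- narrow_case: the narrow cuvette case, white plastic, standing loose on four feet: 110 deep (its x) by 80 wide (its y), grey lid on top, lid's top face 70 above the underside, 0.9 kg. Identical to the wide case except for width. Origin at the centre of the underside, z up; the front with the black release tab faces its -x, the hinge is along the back (+x) (lengths in mm)
- narrow_tab_top (a point): the press point on the black release tab of the narrow case: middle of the tab's flat upper face, 46 above the case's underside and 92 in front of the case's centre (its -x) when at rest. The flat face is 26 wide (y) and reaches 9 in front of this point and about 20 behind it, where an upright hook arm (top at 76 over the underside) stands against the lid's front edge (lengths in mm)
- narrow_tab (a joint): turn of that release tab: 0 at rest, grows to 0.35 rad (stop) as its outer end is pressed down; this point then lies about 10 lower. The hook lets go of the lid at about 0.2 rad (6 down); it takes about 2 N at first and 5 N just before the stop. Springs back by itself (lengths in mm)
- narrow_lid_edge (a point): middle of the front edge of the narrow lid (free edge opposite the hinge, 80 wide, 10 thick); 122 from the hinge axis; 65 above the underside when shut (lengths in mm)
- narrow_hinge (a point): middle of the narrow lid's hinge axis, which runs along the case's y, 58 behind the case's centre and 62 above its underside; axes as the case's (lengths in mm)
- narrow_lid (a joint): opening of that lid: 0 shut and latched; a spring pin under it lifts it to about 0.58 rad when freed (front edge then about 65 above its shut height); free from there, it falls back to about 0.58 if left short of upright (1.57) and beyond upright falls gently back by its own weight to the stop at 1.92 rad. Lid weighs 80 g, so under 1 N swings it (lengths in mm)
- dropper_bottle: bystander: small black dropper bottle, 36 across, 77 tall, loose; origin at the centre of its underside (lengths in mm)
- tape: bystander: small black roll of tape lying flat, 55x53, 19 high, loose; origin at the centre of its underside (lengths in mm)
- jar: bystander: white jar with black screw lid, 74 across, 96 tall, loose; origin at the centre of its underside (lengths in mm)

How it is judged:
By the outcome, as a careful person would: the job done as asked, in the order asked, and still so for the second after the job is handed in, with the robot touching nothing.
It also fails if it takes over 45 s, if anything falls off the work surface, if the arm or the gripper's body presses on something with over 40 N, if the wrist force passes 120 N, or if a joint passes its speed limit or range.

## Working session

There is one attempt and no reset: what is moved stays moved. The work goes in short steps, Python scripts to look and compute and a tool call to move; the robot and the scene stay as the last step left them, time stands still between calls to the robot, and variables do not carry over. Pictures are saved under pics/ and viewed, at most 10 in all, crops included, and the job is handed in when it is done.

Besides the shell and the picture viewer there is one more tool, called after "Request:" as name(argument=value, ...), one argument or row to a line, values as JSON. apply_moves: Moves the arm, as the interface text tells. Shifts and turns lie within -1 to 1; 1 stands for 0.2 m of shift or 1.5 rad of turn. Its arguments: {"type":"object","properties":{"moves":{"type":"array","items":{"type":"array","items":{"type":"number","minimum":-1,"maximum":1}}},"grip_force":{"type":"number"}},"required":["moves"]}

```bash
mkdir -p pics; cat > h.py <<'E'
import numpy as np,cv2
from scipy.spatial.transform import Rotation as R
from cell import env,viewer,boxes_of,masks_of
def snap(c,f):
    im=viewer.read_camera(c); cv2.imwrite('pics/'+f,cv2.cvtColor(im,cv2.COLOR_RGB2BGR)); return im
E
python3 - <<'E'
from h import *
for c in ['scene','top']:
    snap(c,c+'1.png'); print(c,viewer.get_calibration(c))
    for t in ['wide_case','narrow_case','wide_tab_top','wide_lid_edge','wide_hinge','narrow_tab_top','dropper_bottle','tape','jar']:
        print(t,[(np.round(b['location']),round(b['conf'],2)) for b in boxes_of(c,t)[:3]])
o=env.get_obs();print(o)
E
```

```text
scene {'fov_y': 54.80353771961868, 'cx': 274.34052437719276, 'cy': 207.74079642846246, 'position': array([-0.06031628, -1.08409837,  0.82454477]), 'orientation': array([ 57.76773318,   0.54181011, -28.21541201])}
wide_case [(array([312., 258.]), 0.65)]
narrow_case [(array([257., 185.]), 0.71)]
wide_tab_top [(array([255., 182.]), 0.56), (array([302., 268.]), 0.5)]
wide_lid_edge []
wide_hinge [(array([313., 258.]), 0.88)]
narrow_tab_top []
dropper_bottle [(array([244., 218.]), 0.59), (array([215., 170.]), 0.37)]
tape [(array([330., 314.]), 0.76), (array([315., 253.]), 0.63)]
jar [(array([214., 166.]), 0.87)]
top {'fov_y': 48.618968652588734, 'cx': 284.05055587858936, 'cy': 214.48477254958772, 'position': array([ 0.16666602, -0.03906548,  1.80427606]), 'orientation': array([ 1.05795802e+01,  6.49430607e-02, -9.06868815e+01])}
wide_case [(array([347., 217.]), 0.95)]
narrow_case [(array([223., 209.]), 0.82)]
wide_tab_top [(array([360., 232.]), 0.43)]
wide_lid_edge [(array([347., 216.]), 0.67)]
wide_hinge [(array([347., 216.]), 0.97)]
narrow_tab_top [(array([213., 226.]), 0.67)]
dropper_bottle [(array([266., 238.]), 0.4)]
tape [(array([390., 232.]), 0.53)]
jar [(array([158., 224.]), 0.68)]
{'time_s': 1.0, 'qpos': array([-65.76962233,  18.3902807 ,  -4.01525303,  83.10888605,
         1.29497466,  78.53999074,  -3.26098896]), 'joint_velocities': array([-0.02971281,  0.08622785,  0.02925438,  0.0806388 , -0.08205399,
        0.00910069,  0.04653636]), 'effort': array([ 4.60960964e-04, -4.91104496e+01, -4.03146157e-01, -3.12772822e+01,
       -6.38215570e-02,  3.34014720e-02,  2.77695239e-05]), 'tool_pos': array([0.25842229, 0.59643896, 0.22259333]), 'tool_rot': array([1.79994029e+02, 3.01377505e-03, 1.56576650e+02]), 'force': array([-0.42271346, -0.57878239, -0.2596684 ]), 'wrist_torque': array([-0.00012925,  0.00178416,  0.00851183]), 'grasp_force': 0.0, 'grip_width': 0.08696343208973005}
```

```bash
python3 - <<'E'
import cv2
a=cv2.imread('pics/top1.png')[150:300,120:420]; b=cv2.imread('pics/scene1.png')[130:350,160:400]
cv2.imwrite('pics/topc.png',cv2.resize(a,None,fx=2.66,fy=2.66,interpolation=cv2.INTER_CUBIC))
cv2.imwrite('pics/scenec.png',cv2.resize(b,None,fx=2.7,fy=2.7,interpolation=cv2.INTER_CUBIC))
E
```

```text
(no output)
```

View pics/topc.png

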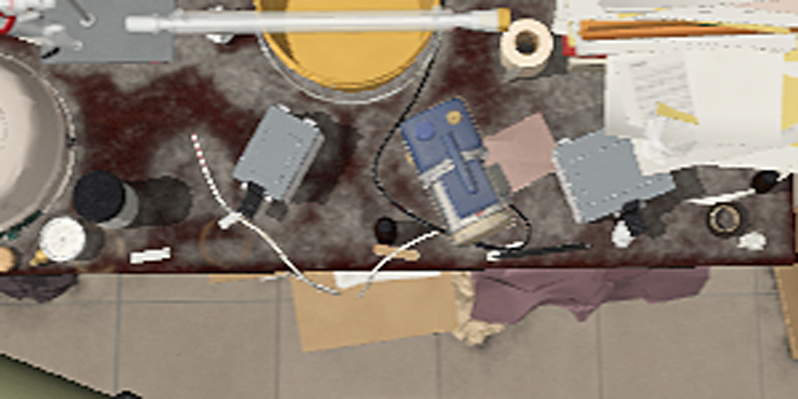

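View pics/scenec.png

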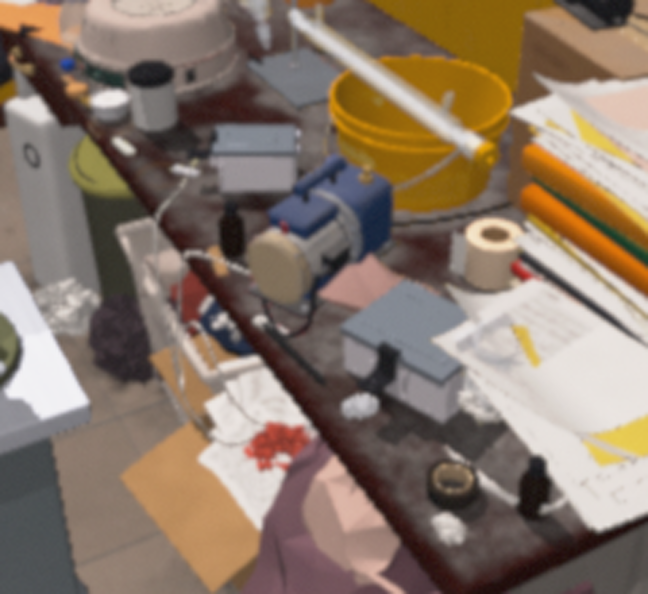

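The top view shows the wide case on the right, around full-frame (347,217), with its tab near (358,229). The narrow case is at (223,209). I'll fit the wide lid's pose from both cameras.

```bash
cat >> h.py <<'E'
def cam(c):
    k=viewer.get_calibration(c); f=210/np.tan(np.radians(k['fov_y']/2))
    return f,k['cx'],k['cy'],np.array(k['position']),R.from_euler('xyz',k['orientation'],degrees=True).as_matrix()
def toplane(c,px,z):
    f,cx,cy,p,M=cam(c); px=np.atleast_2d(px).astype(float)
    d=np.c_[(px[:,0]-cx)/f,-(px[:,1]-cy)/f,-np.ones(len(px))]@M.T
    return (p+d*((z-p[2])/d[:,2])[:,None])[:,:2]
def proj(c,P):
    f,cx,cy,p,M=cam(c); q=(np.atleast_2d(P)-p)@M
    return np.c_[cx+f*q[:,0]/-q[:,2],cy-f*q[:,1]/-q[:,2]]
E
python3 - <<'E'
from h import *
for c,seed in [('top',(345,215)),('scene',(312,250))]:
    im=cv2.imread(f'pics/{c}1.png'); 
    m=np.zeros((422,562),np.uint8); b=cv2.bilateralFilter(im,5,30,3)
    print(c,b[seed[1],seed[0]])
    cv2.floodFill(b,m,seed,0,(14,)*3,(14,)*3,cv2.FLOODFILL_FIXED_RANGE|(255<<8)|cv2.FLOODFILL_MASK_ONLY)
    m=m[1:-1,1:-1]
    m=cv2.morphologyEx(m,cv2.MORPH_OPEN,np.ones((3,3)))
    ys,xs=np.nonzero(m); w=toplane(c,np.c_[xs,ys],.07)
    print(len(xs),cv2.minAreaRect((w*1000).astype(np.float32)))
    for t in ['wide_tab_top','wide_tab','wide_lid_edge','wide_lid']:
        r=masks_of(c,t)
        for q in r[:2]: print(t,round(q['conf'],2),q['location'],q['pixels'].sum(),toplane(c,q['location'],.046).round(3))
    v=im.copy(); v[m>0]=(0,0,255)
    a=[v[180:260,300:400],im[180:260,300:400]] if c=='top' else [v[215:315,270:370],im[215:315,270:370]]
    cv2.imwrite(f'pics/seg_{c}.png',cv2.resize(np.hstack(a),None,fx=4,fy=4,interpolation=cv2.INTER_CUBIC))
a=cv2.imread('pics/seg_top.png');b=cv2.imread('pics/seg_scene.png');cv2.imwrite('pics/seg.png',cv2.resize(np.vstack([a,b]),(640,576)))
E
```

```text
top [157 156 150]
798 ((494.7622375488281, -293.7688903808594), (115.84410095214844, 141.2639617919922), 20.418437957763672)
wide_tab_top 0.66 [214.2, 227.0] 66 [[0.45  0.227]]
wide_tab_top 0.48 [360.8, 233.6] 119 [[ 0.417 -0.333]]
wide_tab 0.43 [358.0, 231.0] 91 [[ 0.427 -0.323]]
wide_tab 0.19 [263.1, 235.3] 80 [[0.415 0.04 ]]
wide_lid_edge 0.79 [345.9, 216.9] 887 [[ 0.483 -0.279]]
wide_lid 0.7 [346.7, 217.8] 844 [[ 0.479 -0.282]]
wide_lid 0.55 [223.7, 208.9] 738 [[0.52  0.191]]
scene [148 138 132]
814 ((495.2988586425781, -296.44635009765625), (117.0683822631836, 134.8471221923828), 20.710750579833984)
wide_tab_top 0.45 [300.3, 266.9] 195 [[ 0.43  -0.315]]
wide_tab 0.7 [304.0, 267.5] 165 [[ 0.438 -0.323]]
wide_tab 0.44 [312.2, 254.3] 933 [[ 0.492 -0.283]]
wide_lid_edge 0.67 [314.6, 252.2] 1069 [[ 0.504 -0.278]]
wide_lid 0.86 [310.8, 252.0] 985 [[ 0.494 -0.271]]
```

View pics/seg.png

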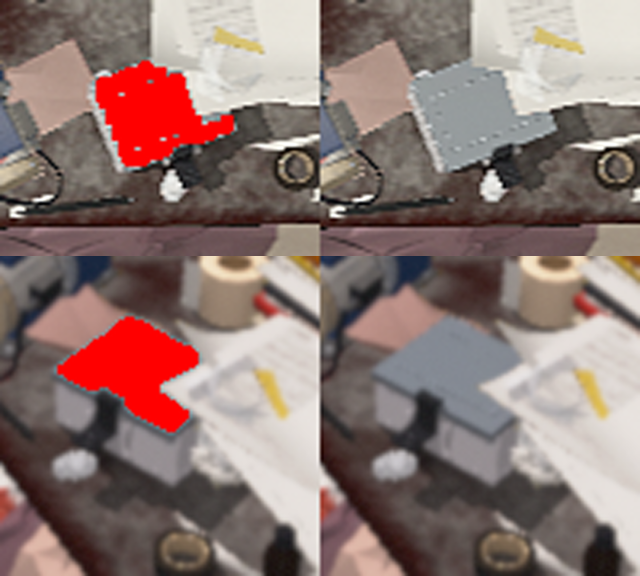

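```bash
python3 - <<'E'
from h import *
from scipy.optimize import least_squares
# paper corner triangulation
o=least_squares(lambda P:np.r_[proj('top',P)[0]-[361,214.5],proj('scene',P)[0]-[320,255.3]],[.5,-.3,.1]); print('paper corner',o.x.round(3),o.fun.round(1))
yaw=np.radians(20.5); c=np.array([.499,-.294]); M=np.array([[np.cos(yaw),-np.sin(yaw)],[np.sin(yaw),np.cos(yaw)]])
W=lambda x,y,z: np.r_[c+M@[x,y],z]
out=[]
for n,(x0,y0) in {'top':(300,180),'scene':(270,225)}.items():
    im=cv2.resize(cv2.imread(f'pics/{n}1.png')[y0:y0+75,x0:x0+100],None,fx=8,fy=8,interpolation=cv2.INTER_CUBIC)[:,:]
    def pl(pts,col,cl=True):
        q=((proj(n,np.array(pts))-[x0,y0]+.5)*8).astype(np.int32); cv2.polylines(im,[q],cl,col,1)
    pl([W(-.064,-.07,.07),W(-.064,.07,.07),W(.055,.07,.07),W(.055,-.07,.07)],(0,0,255))
    pl([W(-.055,-.07,0),W(-.055,.07,0),W(.055,.07,0)],(255,0,0),False)
    pl([W(-.101,-.013,.046),W(-.101,.013,.046),W(-.072,.013,.046),W(-.072,-.013,.046)],(0,255,255))
    pl([W(-.068,-.013,.076),W(-.068,.013,.076)],(0,255,0))
    out.append(im)
cv2.imwrite('pics/ov.png',cv2.resize(np.vstack(out),(400*1,600)) if 0 else cv2.resize(np.hstack(out),(800,300)))
print('tab',W(-.092,0,.046),'edge',W(-.064,0,.065),'hinge',W(.058,0,.062))
E
```

```text
paper corner [ 0.486 -0.332  0.079] [ 0.  -0.1 -0.1  0. ]
tab [ 0.41282616 -0.32621908  0.046     ] edge [ 0.43905298 -0.31641327  0.065     ] hinge [ 0.55332699 -0.27368797  0.062     ]
```

View pics/ov.png

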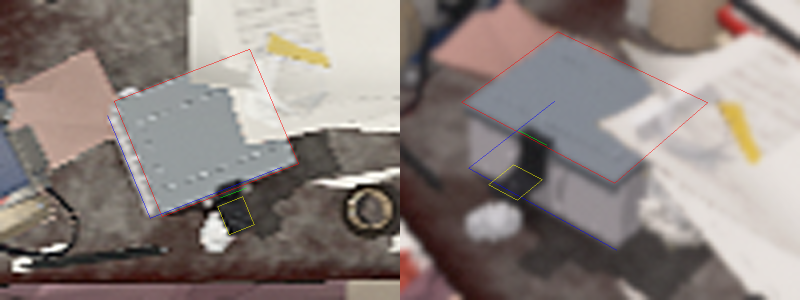

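```bash
cat >> h.py <<'E'
def plan(wps):  # wps: list of (pos, yaw deg, lean deg); rows from present pose
    o=env.get_obs(); p=o['tool_pos']; A=R.from_euler('xyz',o['tool_rot'],degrees=True)
    for q,yaw,lean in wps:
        T=R.from_euler('z',yaw,degrees=True)*R.from_euler('y',-lean,degrees=True)*R.from_euler('x',180,degrees=True)
        d=A.inv().apply(np.array(q)-p)/.2; r=(A.inv()*T).as_rotvec()/1.5
        print(np.r_[d,r].round(3).tolist())
def W(x,y,z,c=(.499,-.294),yaw=20.5):
    a=np.radians(yaw); return np.array([c[0]+np.cos(a)*x-np.sin(a)*y,c[1]+np.sin(a)*x+np.cos(a)*y,z])
E
python3 -c "
from h import *
plan([((.38,.42,.29),128,0)])
print(R.from_euler('y',-15,degrees=True).apply([0,0,-1]))"
```

```text
[-0.908, -0.568, -0.337, 0.0, 0.0, 0.333]
[ 0.25881905  0.         -0.96592583]
```

Request:
apply_moves(
  moves=[
    [-0.3, -0.19, -0.15, 0, 0, 0.1, 0],
    [-0.5, -0.35, -0.3, 0, 0, 0.2, 0],
    [-0.7, -0.47, -0.34, 0, 0, 0.28, 0],
    [-0.9, -0.57, -0.34, 0, 0, 0.33, 0],
    [-0.9, -0.57, -0.34, 0, 0, 0.33, 0],
  ],
)

```text
time_s: 1.9
tool_pos: [0.3821, 0.4162, 0.2924]
tool_rot: [179.8, 0.1, 127.8]
force: [0.2, -0.2, -0.8]
grip_width: 0.0548
grasp_force: 0.0
```

```bash
python3 -c "
from h import *
o=env.get_obs();print(o['tool_pos'],o['tool_rot'])
plan([((.46,.22,.30),100,0)])"
```

```text
[0.38208956 0.41622018 0.29238962] [1.79827187e+02 8.01329021e-02 1.27787254e+02]
[-1.014, -0.293, -0.038, 0.002, 0.0, 0.323]
```

Request:
apply_moves(
  moves=[
    [-0.24, -0.07, 0, 0, 0, 0.1, 0],
    [-0.49, -0.14, 0, 0, 0, 0.2, 0],
    [-0.73, -0.21, 0, 0, 0, 0.28, 0],
    [-1, -0.29, 0, 0, 0, 0.33, 0],
    [-1, -0.29, 0, 0, 0, 0.33, 0],
  ],
)

```text
time_s: 2.4
tool_pos: [0.4594, 0.2199, 0.2913]
tool_rot: [179.9, 0.1, 99.2]
force: [-0.9, -0.2, -0.2]
grip_width: 0.015
grasp_force: 0.0
```

```bash
python3 -c "
from h import *
plan([((.47,.02,.29),65,0)])"
```

```text
[-0.995, -0.107, 0.008, 0.002, 0.001, 0.397]
```

Request:
apply_moves(
  moves=[
    [-0.24, -0.03, 0, 0, 0, 0.1, 0],
    [-0.49, -0.06, 0, 0, 0, 0.2, 0],
    [-0.73, -0.08, 0, 0, 0, 0.3, 0],
    [-1, -0.1, 0, 0, 0, 0.4, 0],
    [-1, -0.1, 0, 0, 0, 0.4, 0],
  ],
)

```text
time_s: 2.9
tool_pos: [0.4714, 0.0194, 0.2913]
tool_rot: [179.9, 0.0, 64.7]
force: [0.7, 0.0, -0.7]
grip_width: 0.0003
grasp_force: 0.0
```

```bash
python3 -c "
from h import *
plan([((.43,-.18,.28),35,0)])"
```

```text
[-0.99, 0.239, 0.058, 0.001, -0.0, 0.346]
```

Request:
apply_moves(
  moves=[
    [-0.24, 0.06, 0.01, 0, 0, 0.1, 0],
    [-0.49, 0.12, 0.03, 0, 0, 0.2, 0],
    [-0.73, 0.18, 0.05, 0, 0, 0.28, 0],
    [-0.99, 0.24, 0.06, 0, 0, 0.35, 0],
    [-0.99, 0.24, 0.06, 0, 0, 0.35, 0],
  ],
)

```text
time_s: 3.4
tool_pos: [0.4304, -0.1798, 0.279]
tool_rot: [179.9, 0.0, 34.7]
force: [0.1, 0.4, 0.4]
grip_width: 0.0006
grasp_force: 0.0
```

```bash
python3 -c "
from h import *
print(W(-.088,0,.12))
plan([(W(-.094,0,.13),20.5,15)])"
```

```text
[ 0.41657285 -0.32481825  0.12      ]
[-0.499, 0.548, 0.746, -0.021, 0.174, 0.165]
```

Request:
apply_moves(
  moves=[
    [-0.16, 0.18, 0.1, 0, 0.06, 0.05, 0],
    [-0.33, 0.36, 0.3, -0.01, 0.12, 0.11, 0],
    [-0.5, 0.55, 0.5, -0.02, 0.17, 0.165, 0],
    [-0.5, 0.55, 0.75, -0.02, 0.17, 0.165, 0],
    [-0.5, 0.55, 0.75, -0.02, 0.17, 0.165, 0],
    [-0.5, 0.55, 0.75, -0.02, 0.17, 0.165, 0],
  ],
)

```text
time_s: 4.0
tool_pos: [0.4126, -0.3199, 0.1254]
tool_rot: [-179.7, -14.4, 21.0]
force: [0.2, 0.8, 0.3]
grip_width: 0.0009
grasp_force: 0.0
```

```bash
python3 - <<'E'
from h import *
o=env.get_obs();print(o['tool_pos'],o['tool_rot'],o['qpos'])
plan([(W(-.089,0,.06),20.5,15),(W(-.089,0,.052),20.5,15),(W(-.090,0,.037),20.5,15)])
a=snap('scene','s2.png')[200:320,230:390]; b=snap('top','t2.png')[150:270,280:440]
cv2.imwrite('pics/c2.png',cv2.cvtColor(cv2.resize(np.hstack([a,b]),None,fx=2.5,fy=2.5,interpolation=cv2.INTER_CUBIC),cv2.COLOR_RGB2BGR))
E
```

```text
[ 0.41259624 -0.31992814  0.12544886] [-179.67172445  -14.3547027    21.02144002] [-14.73014153   3.3484405   61.23404446 115.60071489 -19.12623315
  58.88542793 -13.21637528]
[-0.076, 0.032, 0.318, -0.005, 0.008, 0.006]
[-0.086, 0.032, 0.357, -0.005, 0.008, 0.006]
[-0.11, 0.032, 0.428, -0.005, 0.008, 0.006]
```

View pics/c2.png

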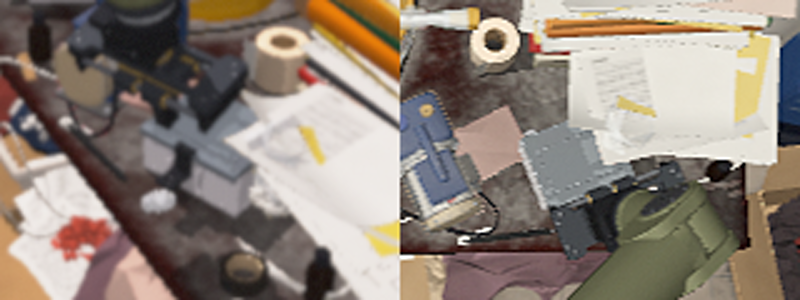

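The gripper is over the tab with the case untouched. I'll descend carefully.

Request:
apply_moves(
  moves=[
    [-0.02, 0.03, 0.1, 0, 0.01, 0, 0],
    [-0.05, 0.03, 0.2, 0, 0.01, 0, 0],
    [-0.08, 0.03, 0.3, 0, 0.01, 0, 0],
    [-0.085, 0.03, 0.34, 0, 0.01, 0, 0],
    [-0.085, 0.03, 0.34, 0, 0.01, 0, 0],
  ],
)

```text
time_s: 4.6
tool_pos: [0.4186, -0.325, 0.0589]
tool_rot: [-179.9, -15.6, 21.2]
force: [-0.1, -1.1, -0.6]
grip_width: 0.0003
grasp_force: 0.0
```

```bash
python3 - <<'E'
from h import *
o=env.get_obs();print(o['tool_pos'],o['tool_rot'],o['qpos'],o['force'])
plan([(W(-.089,0,z),20.5,15) for z in (.046,.042,.038)])
E
```

```text
[ 0.41863925 -0.32499597  0.05891142] [-179.86373671  -15.57220239   21.24843174] [-8.69446599e+00  1.33150667e+01  5.89157857e+01  1.18610500e+02
 -3.29703139e+01  5.38202255e+01 -3.48543778e-02] [-0.07883189 -1.06652154 -0.61025264]
[-0.031, -0.004, 0.058, -0.004, -0.007, 0.008]
[-0.036, -0.004, 0.078, -0.004, -0.007, 0.008]
[-0.042, -0.004, 0.097, -0.004, -0.007, 0.008]
```

Request:
apply_moves(
  moves=[
    [-0.02, 0, 0.03, 0, 0, 0, 0],
    [-0.03, 0, 0.055, 0, 0, 0, 0],
    [-0.035, 0, 0.075, 0, 0, 0, 0],
    [-0.04, 0, 0.095, 0, 0, 0, 0],
    [-0.04, 0, 0.095, 0, 0, 0, 0],
    [-0.04, 0, 0.095, 0, 0, 0, 0],
  ],
)

```text
time_s: 5.2
tool_pos: [0.416, -0.3273, 0.0388]
tool_rot: [-179.9, -15.6, 21.1]
force: [1.7, 0.9, 5.7]
grip_width: 0.0006
grasp_force: 2.2
```

```bash
python3 - <<'E'
from h import *
o=env.get_obs();print(o['tool_pos'],o['tool_rot'],o['qpos'],o['force'])
plan([(W(-.105,0,.12),20.5,15)])
a=snap('scene','s3.png')[200:320,230:390]; b=snap('top','t3.png')[150:270,280:440]
cv2.imwrite('pics/c3.png',cv2.cvtColor(cv2.resize(np.hstack([a,b]),None,fx=2.5,fy=2.5,interpolation=cv2.INTER_CUBIC),cv2.COLOR_RGB2BGR))
E
```

```text
[ 0.41602263 -0.32729572  0.03877199] [-179.93859993  -15.62410121   21.12576283] [ -6.55670329  15.7040618   57.532168   119.53025786 -36.25384386
  52.36986654   3.25066525] [1.74004237 0.86878074 5.74104111]
[0.034, -0.012, -0.412, -0.003, -0.007, 0.007]
```

View pics/c3.png

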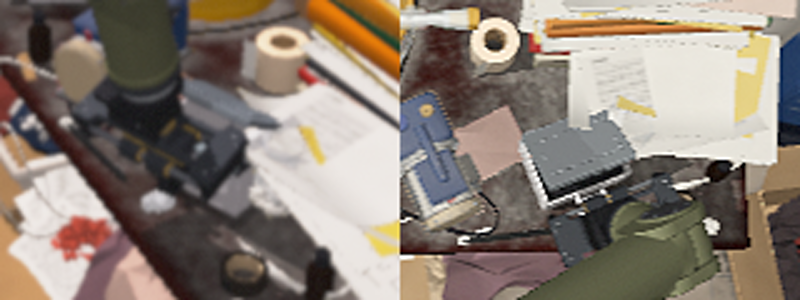

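The top picture shows the lid sprung open, with a dark gap along its front edge near (600,180). Next I'll retreat outward and up, then push the lid along its arc.

Request:
apply_moves(
  moves=[
    [0, 0, -0.03, 0, 0, 0, 0],
    [0, 0, -0.07, 0, 0, 0, 0],
    [0.01, 0, -0.13, 0, 0, 0, 0],
    [0.0, 0, -0.22, 0, 0, 0, 0],
    [-0.02, -0.01, -0.3, 0, 0, 0, 0],
    [-0.02, -0.01, -0.3, 0, 0, 0, 0],
  ],
)

```text
time_s: 5.9
tool_pos: [0.3952, -0.3336, 0.0963]
tool_rot: [-180.0, -15.7, 21.1]
force: [0.2, -0.5, 0.7]
grip_width: 0.0002
grasp_force: 0.0
```

```bash
python3 - <<'E'
from h import *
o=env.get_obs();print(o['tool_pos'],o['tool_rot'],o['qpos'],o['force'])
p=o['tool_pos']
n=np.array([.966,.259]); zt=np.array([.259,-.966])
def tcp(t):
    C=np.array([.058,.062])+[-.122*np.cos(t)-.002*np.sin(t),.122*np.sin(t)-.002*np.cos(t)]
    return C-.0095*n+.028*zt
L=[.5,.6,.7,.8,.9,1.0,1.1,1.2,1.3,1.4,1.5,1.6,1.7,1.8]
for t in L: print(t,tcp(t).round(3))
plan([(W(tcp(t)[0],.01,tcp(t)[1]),20.5,15) for t in L])
for n_ in ('wide_lid',): print([(b['location'],b['conf']) for b in boxes_of('top',n_)])
E
```

```text
[ 0.39519499 -0.3335905   0.09626972] [-179.97359689  -15.66202459   21.05418053] [-11.7464949    6.56560528  62.90815629 118.13748761 -25.10824979
  56.45608813  -4.59180134] [ 0.19172799 -0.52437371  0.69338497]
0.5 [-0.052  0.089]
0.6 [-0.046  0.1  ]
0.7 [-0.039  0.11 ]
0.8 [-0.03   0.119]
0.9 [-0.021  0.127]
1.0 [-0.012  0.134]
1.1 [-0.001  0.14 ]
1.2 [0.01  0.145]
1.3 [0.022 0.15 ]
1.4 [0.033 0.152]
1.5 [0.045 0.154]
1.6 [0.058 0.154]
1.7 [0.07  0.154]
1.8 [0.082 0.152]
[0.276, -0.051, 0.114, -0.002, -0.008, 0.006]
[0.32, -0.05, 0.072, -0.002, -0.008, 0.006]
[0.368, -0.05, 0.034, -0.002, -0.008, 0.006]
[0.419, -0.05, 0.002, -0.002, -0.008, 0.006]
[0.474, -0.049, -0.026, -0.002, -0.008, 0.006]
[0.531, -0.049, -0.047, -0.002, -0.008, 0.006]
[0.59, -0.048, -0.063, -0.002, -0.008, 0.006]
[0.65, -0.048, -0.073, -0.002, -0.008, 0.006]
[0.711, -0.047, -0.077, -0.002, -0.008, 0.006]
[0.772, -0.047, -0.075, -0.002, -0.008, 0.006]
[0.832, -0.046, -0.067, -0.002, -0.008, 0.006]
[0.891, -0.046, -0.052, -0.002, -0.008, 0.006]
[0.949, -0.045, -0.032, -0.002, -0.008, 0.006]
[1.004, -0.044, -0.007, -0.002, -0.008, 0.006]
[([350.7, 210.2], 0.58)]
```

Request:
apply_moves(
  moves=[
    [0.12, -0.02, 0.05, 0, 0, 0, 0],
    [0.24, -0.05, 0.09, 0, 0, 0, 0],
    [0.32, -0.05, 0.072, 0, 0, 0, 0],
    [0.345, -0.05, 0.053, 0, 0, 0, 0],
    [0.37, -0.05, 0.034, 0, 0, 0, 0],
    [0.395, -0.05, 0.018, 0, 0, 0, 0],
    [0.42, -0.05, 0.002, 0, 0, 0, 0],
    [0.445, -0.05, -0.012, 0, 0, 0, 0],
    [0.475, -0.05, -0.026, 0, 0, 0, 0],
    [0.5, -0.05, -0.037, 0, 0, 0, 0],
    [0.53, -0.05, -0.047, 0, 0, 0, 0],
    [0.56, -0.05, -0.055, 0, 0, 0, 0],
    [0.59, -0.05, -0.063, 0, 0, 0, 0],
    [0.62, -0.05, -0.068, 0, 0, 0, 0],
    [0.65, -0.05, -0.073, 0, 0, 0, 0],
    [0.65, -0.05, -0.073, 0, 0, 0, 0],
  ],
)

```text
time_s: 7.55
tool_pos: [0.5065, -0.2788, 0.144]
tool_rot: [-179.9, -15.6, 21.2]
force: [-0.3, -0.3, -0.0]
grip_width: 0.0006
grasp_force: 0.1
```

```bash
python3 - <<'E'
from h import *
o=env.get_obs();print(o['tool_pos'],o['tool_rot'],o['qpos'],o['force'])
n=np.array([.966,.259]); zt=np.array([.259,-.966])
def tcp(t):
    C=np.array([.058,.062])+[-.122*np.cos(t)-.002*np.sin(t),.122*np.sin(t)-.002*np.cos(t)]
    return C-.0095*n+.028*zt
L=[1.3,1.4,1.5,1.6,1.7,1.8,1.88]
plan([(W(tcp(t)[0],.01,tcp(t)[1]),20.5,15) for t in L])
a=snap('scene','s4.png')[160:280,230:390]; b=snap('top','t4.png')[150:270,280:440]
cv2.imwrite('pics/c4.png',cv2.cvtColor(cv2.resize(np.hstack([a,b]),None,fx=2.5,fy=2.5,interpolation=cv2.INTER_CUBIC),cv2.COLOR_RGB2BGR))
E
```

```text
[ 0.50646021 -0.27878674  0.14401742] [-179.92021874  -15.5589026    21.20789496] [-19.47011374   9.74321613  58.99857566 109.72845328 -25.45823907
  59.69294079 -18.24456475] [-0.25860874 -0.34795815 -0.02029794]
[0.052, 0.009, -0.014, -0.003, -0.006, 0.008]
[0.113, 0.009, -0.012, -0.003, -0.006, 0.008]
[0.173, 0.01, -0.004, -0.003, -0.006, 0.008]
[0.232, 0.011, 0.01, -0.003, -0.006, 0.008]
[0.29, 0.012, 0.03, -0.003, -0.006, 0.008]
[0.345, 0.013, 0.056, -0.003, -0.006, 0.008]
[0.387, 0.013, 0.08, -0.003, -0.006, 0.008]
```

View pics/c4.png

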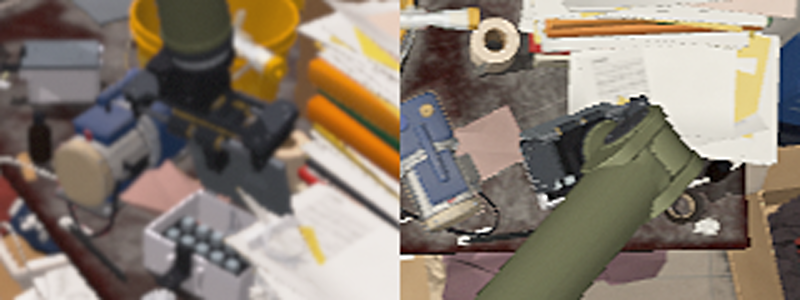

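The lid is near upright behind the gripper, with the vials visible in the case at about (190,245). I'll carry on past upright, then retreat.

Request:
apply_moves(
  moves=[
    [0.03, 0.01, -0.01, 0, 0, 0, 0],
    [0.06, 0.01, -0.014, 0, 0, 0, 0],
    [0.09, 0.01, -0.013, 0, 0, 0, 0],
    [0.115, 0.01, -0.012, 0, 0, 0, 0],
    [0.145, 0.01, -0.008, 0, 0, 0, 0],
    [0.17, 0.01, -0.004, 0, 0, 0, 0],
    [0.2, 0.01, 0.003, 0, 0, 0, 0],
    [0.23, 0.01, 0.01, 0, 0, 0, 0],
    [0.26, 0.01, 0.02, 0, 0, 0, 0],
    [0.29, 0.01, 0.03, 0, 0, 0, 0],
    [0.32, 0.01, 0.043, 0, 0, 0, 0],
    [0.345, 0.01, 0.056, 0, 0, 0, 0],
    [0.37, 0.01, 0.07, 0, 0, 0, 0],
    [0.37, 0.01, 0.07, 0, 0, 0, 0],
    [0.37, 0.01, 0.07, 0, 0, 0, 0],
  ],
)

```text
time_s: 9.15
tool_pos: [0.5755, -0.2545, 0.1497]
tool_rot: [-179.9, -15.5, 21.1]
force: [-1.9, 0.3, 1.0]
grip_width: 0.0006
grasp_force: 1.4
```

Request:
apply_moves(
  moves=[
    [-0.05, 0, 0, 0, 0, 0, 0],
    [-0.15, 0, -0.02, 0, 0, 0, 0],
    [-0.3, 0, -0.1, 0, 0, 0, 0],
    [-0.45, 0, -0.25, 0, 0, 0, 0],
    [-0.6, 0, -0.45, 0, 0, 0, 0],
    [-0.7, 0, -0.6, 0, 0, 0, 0],
    [-0.7, 0, -0.6, 0, 0, 0, 0],
    [-0.7, 0, -0.6, 0, 0, 0, 0],
  ],
)

```text
time_s: 9.95
tool_pos: [0.4205, -0.3145, 0.2287]
tool_rot: [-179.9, -15.8, 21.1]
force: [-0.1, 0.8, 0.4]
grip_width: 0.0005
grasp_force: 0.0
```

```bash
python3 - <<'E'
from h import *
o=env.get_obs();print(o['tool_pos'],o['tool_rot'],o['qpos'],o['force'])
a=snap('scene','s5.png')[160:300,220:380]; b=snap('top','t5.png')[140:280,280:440]
cv2.imwrite('pics/c5.png',cv2.cvtColor(cv2.resize(np.hstack([a,b]),None,fx=2.5,fy=2.5,interpolation=cv2.INTER_CUBIC),cv2.COLOR_RGB2BGR))
E
```

```text
[ 0.42051057 -0.31449017  0.22869794] [-179.85963816  -15.79206564   21.07323414] [-21.56805932  -8.76835585  61.27588692 108.68615216  -6.64190122
  68.06399595 -26.89119345] [-0.05670158  0.76107802  0.43674036]
```

View pics/c5.png

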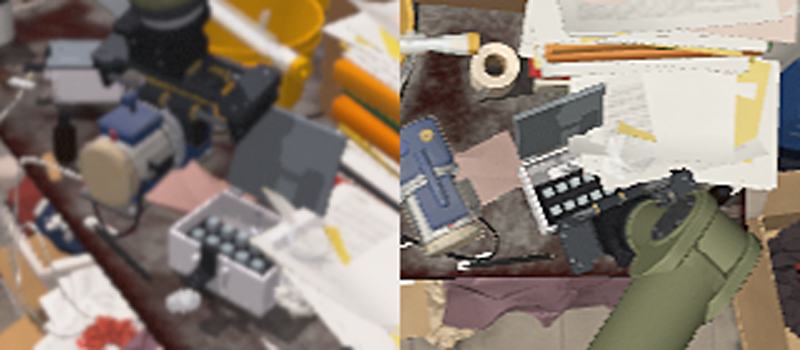

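The lid leans back past upright on its own (scene crop (290,160), top crop (560,120)). The case has not visibly moved and the arm is clear.

```bash
python3 -c "
from h import *
print(env.sign_off())"
```

```text
the job is handed in; nothing more can be done
None
```

The wide case is open: I pressed its tab, the lid sprang up, and I pushed it back past upright, where it rests by itself (judged from the last pictures, not a measured angle); the job is handed in, with the narrow case still shut and the bottle, tape and jar never approached.

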